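Close the bead case with its one-way lid

ROBOT

A 6-joint arm with a two-finger parallel gripper is mounted at the origin on the work surface. World frame = base frame: x ahead of the robot, y to its left, z up, the work surface at z = 0. Lengths are in m, angles in rad, forces in N, time in s.
With the tool pointing down it reaches from about 0.4 to 0.825 m from the base axis. Payload 7 kg.
Tool frame: the origin (TCP) lies at the centre of the arm's flange, where the gripper is bolted on; the fingertips stand 178 mm ahead of it and the grasp point (between the pads) lies 159 mm ahead of it (arm.tip_reach is the distance from the TCP to the fingertips, in m); z points along the fingers, y is the direction in which the jaws open and shut (so a half turn about z gives the same grasp; the last joint's range is limited). The gripper opens to 88 mm and grips with 3 to 60 N. Pads are 19 mm wide; open, the fingers measure 130 mm over their backs; the gripper's body (78 mm by 193 mm) begins 47 mm behind the grasp point.
Start: joints at [1.536, 0.359, 0.012, 0, -1.224, -0.288], TCP at [0.214, 0.64, 0.405] pointing down, gripper open.
Joint ranges: [-3.07, 3.07], [-1.43, 2.12], [-1.02, 1.25], [-3.03, 1.67], [-3.05, -0], [-3.03, 3.03]. Speed limits (rad/s): [2.39, 2.39, 3.01, 3.14, 3.14, 3.14].

INTERFACE

Orientations are given as [roll, pitch, yaw] about the fixed x, y, z axes, in that order (R = Rz(yaw) Ry(pitch) Rx(roll)).
In Python, from station import arm gives the robot as it stands.
- The arm moves only by the shell command python3 -m inch 'ROWS' [OPENING] [FORCE]. ROWS is JSON, a list that holds one entry, the list of rows, each a list of 6 numbers: the shift along the world's x, y, z in units of 200 mm (1.0 is 200 mm), then the turn, a rotation vector about the world's x, y, z in units of 180 degrees (1.0 is 180 degrees). A call has 1 to 8 rows; each row is the pose to reach, as a shift and turn from the pose commanded when the call began, turning the shorter way round; what a row does not reach only later rows make up. A row lasts 1/8 s, in which the tool goes at most 62.5 mm and 10.7 degrees, less where a joint would pass 70% of its speed; a pose out of reach is approached as far as the arm can. A call with a number of a shift or a turn outside -1 to 1 is refused whole. A call with a gripper value outside its range is refused whole. OPENING is the finger opening in mm, from 0 to 87.6, set as the call begins (- or left out, the last holds). The fingers move at their own pace and stop on an object; FORCE is the grip in N (left out, the last holds). Time passes only in rows, so rows that repeat a pose let the fingers close. It gives the time, the measured TCP pose, the force and the opening at its end, in the units of the state.
- arm.get_state(): the state, without advancing time (a new reading comes with each control period).
- arm.grab_frame(name): name is "scene" or "top"; returns the picture (480x640x3 uint8, blue, green, red); there is no depth.
- arm.camera_params(name): a dict with "vertical_fov" (degrees; the focal length in pixels is half the picture's height over the tangent of half this angle, whatever the lens; pixels are square), "cx", "cy" (the principal point, pixels), "pose" (4x4, takes a point from camera to world coordinates). Camera axes: x right, y down, z forward; pixel columns grow to the right and rows downward; lengths in m; the calibration is good to about 2 mm. A picture is of the moment at which its call begins. camera_params takes no time and is no camera call.
- arm.job_done(): hands the job in, once; it reports no verdict.
Trained networks look in the newest picture that a camera, given by its name, has taken for a name from the list of things; names that differ only in an ending like _2 or _b are one class to them, and where a whole thing is asked for, a point or a joint stands for the part that bears it (a point fixed in the world has none). Each returns a list of dicts, best first, with "score" (0 to 1); they miss things now and then, are a little off and sometimes report something else, mostly with a low value. They report only what shows in the picture. A call takes as long as a camera call. They do not tell look-alikes from the thing itself.
- arm.search_frame(target, camera): "box" ([left, top, right, bottom] in pixels, round what is visible of it).
- arm.regions_of(target, camera): "region" (480x640 bool, what is visible of it) and "box" ([left, top, right, bottom] in pixels, round what is visible of it).
The state is a dict: "t": time; "q": joint angles; "qd": joint speeds; "joint_efforts": joint torques, N m; "eef_pos": TCP position; "ee_rot": TCP orientation; "force": force on the tool from outside, world axes, zero at the start; "moment": the same for the moment, N m; "width": finger opening in m.
Only numpy, scipy, OpenCV 4.12 (cv2) and the standard library are available. Lean on these libraries where they do the work, as an engineer would, in place of code of your own. Each camera call takes 0.05 s, during which the arm holds its last target.

TASK

Close the covered compartment of the wooden bead case with the loose lid: turn the lid round until its tongue and cut corner match the opening in the tray, slip the tongue under the lip at a slant, and push the other end down past the spring catch until the lid is fully home, flush with the tray's rim all round. Let go of it, and leave the pliers, the jar and the dish where they are.

Things in the scene. Friction and masses are not known exactly. Their poses are not given: they have to be found in the camera images.
- lid: Loose plywood lid, right way up, 85 g. Slab 120 (x) x 76 (y) x 12 thick; origin at the centre of its underside, z up. Tongue at the -x end: 34 wide, 4 thick (z 0-4), 9 long. The -x +y corner is cut at 45 deg (22 legs). The last 5 at the +x end is a thin edge, 4 thick, round-nosed. An upright pull bar 56 (x) x 14 (y) stands on the middle, its top 33 above the underside.
- lid_bar (a point): Point 1 mm above the middle of the top of the lid's pull bar: lid frame (0, 0, 34). The bar is gripped across its 14 mm, along the lid's y.
- lid_tongue (a point): Underside of the lid at the root of the tongue, mid-width of the tongue: lid frame (-60, -14, 0).
- lid_free_edge (a point): Underside of the lid, middle of the thin edge opposite the tongue: lid frame (60, 0, 0).
- case: Fixed wooden case, 200 (x) x 240 (y), walls 44 high; origin at the centre of its underside, -x side to the robot. In it, gripped by a rubber liner, stands a tray 160 x 200 with its rim 56 above the table, parallel to the case but not centred: it lies up to 10 mm off in x and in y, which is not reported. On the tray's +y half is the lid's opening; the cells on its -y half stay open, beads below the rim.
- opening (a point): Where the opening's centre would be were the tray centred in the case, at ledge height, 44 above the table; the real one is up to 10 mm off in x and y (see, or feel for its walls). Opening 121.6 (x) x 79 (y), straight walls 12 deep from the rim to a ledge all round (6 wide) for the lid to lie on, flush; the lid's axes are then parallel to the case's (x to x). A 45-deg brace (22 legs) fills its -x +y corner.
- slot (a point): Mouth of the tongue slot in the opening's -x wall, at mid-width and ledge height (tray centred; really up to 10 mm off like the opening). Slot 38 wide (y), 6.5 high, 12 deep, under a lip 5.5 thick that ends at the rim; the ledge before it is 12 wide. The tongue goes in along -x only with the lid slanted, free end up by 0.1 to 0.25 rad: level, the lid with its tongue is longer than the opening.
- catch (a joint): Sprung steel ball, 8 across, in the middle of the opening's +x wall, 7 above the ledge, about 3 proud of the wall. Reads 0 when out, up to 0.0045 (m) when pushed in. The lid's free edge rests on it some 10 too high until pushed past it, with about 5 to 10 N pressed near that end; the ball then springs out over the thin edge and holds it down.
- pliers: Bystander: round-nose pliers lying on the table beyond the case, 130 long, 12 high, origin at the joint.
- jar: Bystander: small round jar of beads standing beyond the case, 45 across, 46 high, origin under its centre.
- dish: Bystander: flat black bead dish farther out, 120 across, 14 high, origin under its centre.
There are look-alikes about, which are no part of the job. Of the things that look like the lid, take the one that is farthest to the robot's left at the start.

How it is judged:
At the end, for the whole second after the job is handed in: The lid lies down in the tray's opening, tongue in the slot: both ends of its underside less than 2 mm above the ledge (so held under the catch and flush), tilted less than 0.04 rad, within 18 mm of the nominal place (the tray's play), at rest, and let go (horizontal distance between lid and opening below 0.018 m and horizontal distance between lid_tongue and slot below 0.019 m and z of lid_tongue in the frame of opening between -0.003 and 0.002 m and z of lid_free_edge in the frame of opening between -0.003 and 0.002 m and angle between lid's own z axis and vertical below 0.04 rad and linear speed of lid below 0.01 m/s); the robot touches nothing.
It fails at once if the pliers are pushed or lifted more than 25 mm from their place (distance of pliers from where it was at the start of the episode above 0.025 m).
It fails at once if the jar is pushed or lifted more than 25 mm from its place (distance of jar from where it was at the start of the episode above 0.025 m).
It fails at once if the dish is pushed or lifted more than 25 mm from its place (distance of dish from where it was at the start of the episode above 0.025 m).
It also fails if it takes over 72 s, if anything falls off the work surface, if the arm or the gripper's body presses on something with over 40 N, if the wrist force passes 120 N, or if a joint passes its speed limit or range.

## Working session

There is one attempt and no reset: what is moved stays moved. The work goes in short steps, Python scripts to look and compute and a shell command to move; the robot and the scene stay as the last step left them, time stands still between calls to the robot, and variables do not carry over. Pictures are saved under pics/ and viewed, and the job is handed in when it is done.

```bash
ls; mkdir -p pics; python3 - <<'E'
from station import arm
import cv2, json
s=arm.get_state(); print(s)
for n in ("scene","top"):
    im=arm.grab_frame(n); cv2.imwrite(f"pics/{n}0.png",im)
    p=arm.camera_params(n); print(n,p)
    for t in ("lid","case","pliers","jar","dish"):
        print(n,t,[(round(d["score"],2),[round(float(v)) for v in d["box"]]) for d in arm.search_frame(t,n)])
E
```

```text
pics
{'t': 0.0, 'q': array([ 1.53606530e+00,  3.59413234e-01,  1.10537490e-02, -3.90509673e-04,
       -1.22408397e+00, -2.88127249e-01]), 'qd': array([ 5.26911072e-04,  4.56290012e-04,  5.67241257e-04, -7.36417059e-05,
       -3.29394304e-04, -5.43651907e-04]), 'joint_efforts': array([-9.36232118e-05, -5.82706690e+01,  2.93049252e+01,  6.99691057e+00,
        7.10588458e-03, -1.45639988e-04]), 'eef_pos': array([0.21407726, 0.63994857, 0.40369589]), 'ee_rot': array([ 3.13990910e+00, -1.16127707e-04, -3.22991178e-01]), 'force': array([ 0.22340653, -0.16608651, -0.21987111]), 'moment': array([ 0.01271538, -0.05818358,  0.02426912]), 'width': 0.08765054937963669}
scene {'vertical_fov': 46.164483675992436, 'cx': 320.4971265838483, 'cy': 230.66130325868434, 'pose': array([[ 0.67672479,  0.4124161 , -0.60988238,  1.21001281],
       [ 0.73594907, -0.40206009,  0.54472622, -0.5686092 ],
       [-0.0205555 , -0.81747211, -0.57560127,  0.72212541],
       [ 0.        ,  0.        ,  0.        ,  1.        ]])}
scene lid [(0.91, [345, 206, 401, 252]), (0.87, [265, 198, 323, 228]), (0.56, [114,
[... 179 characters left out ...]
 361])]
top {'vertical_fov': 52.495799614729094, 'cx': 311.743914211222, 'cy': 244.9111988110876, 'pose': array([[-0.018511  , -0.99260104,  0.12000215,  0.41198249],
       [-0.99981673,  0.0189631 ,  0.00262648,  0.00887204],
       [-0.00488266, -0.11993154, -0.99277016,  0.96881553],
       [ 0.        ,  0.        ,  0.        ,  1.        ]])}
top lid [(0.87, [402, 336, 466, 401]), (0.75, [188, 221, 254, 272]), (0.65, [351, 167, 493, 295]), (0.57, [232, 303, 290, 369])]
top case [(0.76, [352, 169, 496, 294])]
top pliers [(0.73, [405, 142, 466, 166]), (0.16, [351, 169, 493, 293])]
top jar [(0.88, [376, 138, 399, 166]), (0.75, [348, 170, 495, 298])]
top dish [(0.56, [292, 97, 354, 152])]
```

View pics/scene0.png

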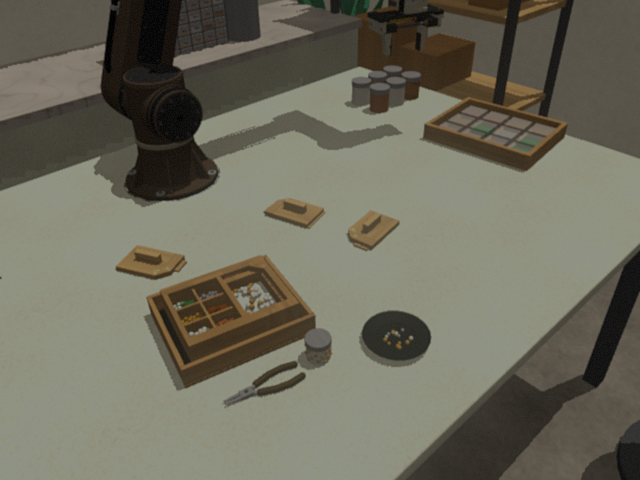

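View pics/top0.png

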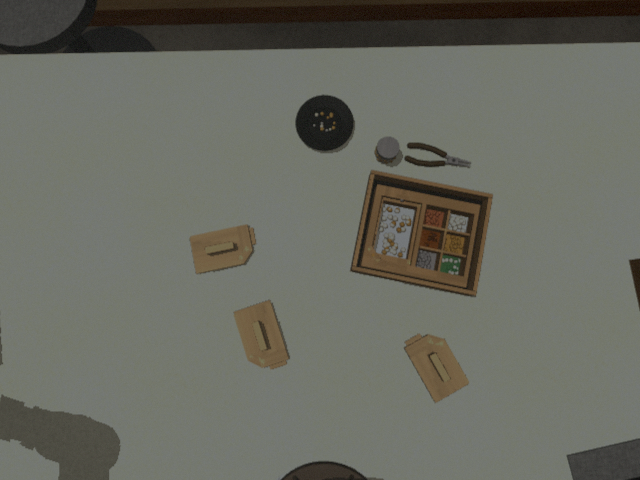

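```bash
python3 - <<'E'
import cv2
im=cv2.imread("pics/top0.png")
def g(a): return cv2.convertScaleAbs(a,alpha=1.8)
a=g(cv2.resize(im[155:310,335:510],None,fx=4.5,fy=3.87*1.0 if 0 else 4.5,interpolation=cv2.INTER_CUBIC))
a=cv2.resize(a,None,fx=0.85,fy=0.85); print(a.shape); cv2.imwrite("pics/casez.png",a)
b=g(cv2.resize(im[210:290,175:275],None,fx=6,fy=6,interpolation=cv2.INTER_CUBIC)); cv2.imwrite("pics/lidz.png",b)
s=cv2.imread("pics/scene0.png")
c=g(cv2.resize(s[190:260,255:410],None,fx=5,fy=5,interpolation=cv2.INTER_CUBIC)); cv2.imwrite("pics/lids.png",c)
c=g(cv2.resize(s[250:385,140:325],None,fx=4.2,fy=4.2,interpolation=cv2.INTER_CUBIC)); cv2.imwrite("pics/cases.png",c)
E
```

```text
(593, 670, 3)
```

View pics/casez.png

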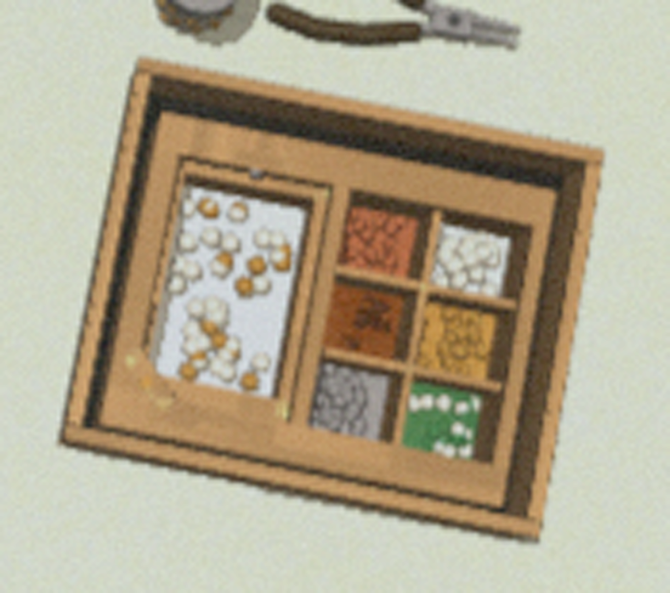

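View pics/lidz.png

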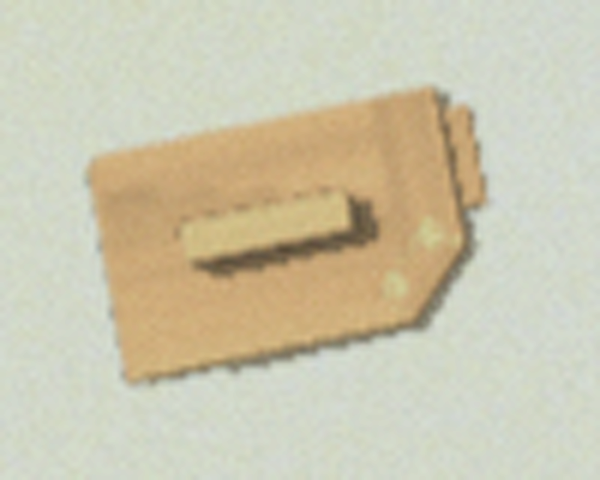

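View pics/cases.png

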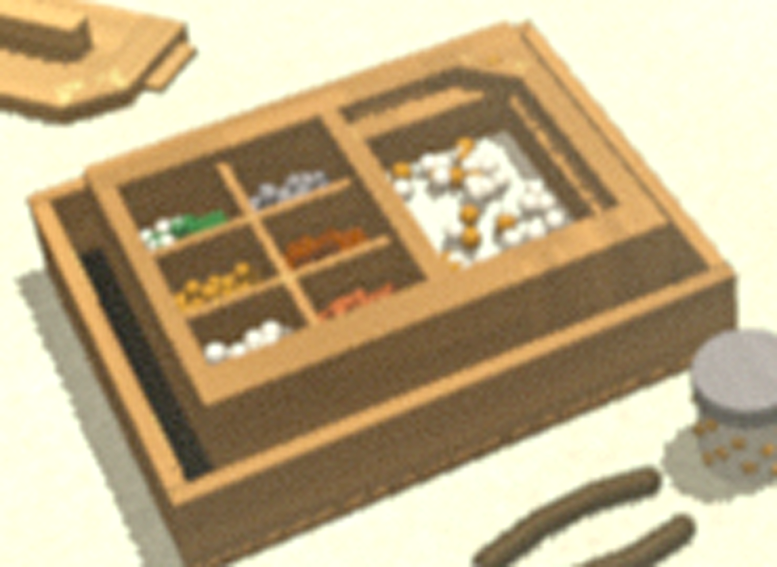

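```bash
cat > h.py <<'E'
import numpy as np, cv2
from scipy.optimize import minimize
from station import arm
P={n:arm.camera_params(n) for n in("scene","top")}
def proj(n,X):
    X=np.atleast_2d(X); p=P[n]; T=np.linalg.inv(p["pose"]); f=240/np.tan(np.radians(p["vertical_fov"])/2)
    c=X@T[:3,:3].T+T[:3,3]; return np.c_[f*c[:,0]/c[:,2]+p["cx"],f*c[:,1]/c[:,2]+p["cy"]]
def xf(X,x,y,yaw,z=0):
    c,s=np.cos(yaw),np.sin(yaw); X=np.asarray(X,float)
    return np.c_[x+c*X[:,0]-s*X[:,1],y+s*X[:,0]+c*X[:,1],X[:,2]+z]
def prism(poly,z0,z1): return np.array([(a,b,z) for z in(z0,z1) for a,b in poly])/1000
LID=[prism([(-60,-38),(55,-38),(55,38),(-38,38),(-60,16)],0,12),
     prism([(55,-38),(60,-38),(60,38),(55,38)],0,4),
     prism([(-69,-31),(-60,-31),(-60,3),(-69,3)],0,4),
     prism([(-28,-7),(28,-7),(28,7),(-28,7)],12,33)]
S=4
def sil(n,parts,x,y,yaw,z=0):
    m=np.zeros((480*S,640*S),np.uint8)
    for p in parts:
        q=proj(n,xf(p,x,y,yaw,z)); h=cv2.convexHull(((q+.5)*S-.5).astype(np.float32))
        cv2.fillConvexPoly(m,np.round(h*16).astype(np.int32),255,shift=4)
    return cv2.resize(m,(640,480),interpolation=cv2.INTER_AREA)/255.
E
cat > fitlid.py <<'E'
from h import *
ims={};R={}
for n in("top","scene"):
    ims[n]=arm.grab_frame(n)
    R[n]=[(d["score"],d["box"],d["region"]) for d in arm.regions_of("lid",n)]
    print(n,[(round(a,2),[int(v) for v in b],int(r.sum())) for a,b,r in R[n]])
np.savez("lidreg.npz",**{n+str(i):r[2] for n in R for i,r in enumerate(R[n])})
E
python3 fitlid.py
```

```text
top [(0.96, [404, 334, 468, 404], 2563), (0.67, [232, 303, 290, 370], 2541), (0.56, [188, 220, 256, 272], 2295)]
scene [(0.94, [116, 247, 185, 279], 1567), (0.8, [347, 209, 397, 250], 1207), (0.65, [263, 199, 320, 227], 1114)]
```

```bash
cat > fit2.py <<'E'
from h import *
z=np.load("lidreg.npz")
M={"top":z["top2"],"scene":z["scene1"]}
ims={n:cv2.imread(f"pics/{n}0.png").astype(float) for n in M}
soft={};win={}
for n,m in M.items():
    ys,xs=np.where(m); b=(ys.min()-8,ys.max()+9,xs.min()-8,xs.max()+9); win[n]=b
    # wood index: r-b chroma over brightness
    im=cv2.GaussianBlur(ims[n],(0,0),.5); ch=(im[...,2]-im[...,0])/(im.sum(2)+1)
    core=cv2.erode(m.astype(np.uint8),np.ones((5,5)))>0; bg=np.zeros_like(core); bg[b[0]:b[1],b[2]:b[3]]=1; bg&=~(cv2.dilate(m.astype(np.uint8),np.ones((9,9)))>0)
    w,t=np.median(ch[core]),np.median(ch[bg]); print(n,w,t)
    soft[n]=np.clip((ch-t)/(w-t),0,1)
def cost(p,cams=("top","scene")):
    c=0
    for n in cams:
        b=win[n]; c+=((sil(n,LID,p[0]/100,p[1]/100,p[2])-soft[n])[b[0]:b[1],b[2]:b[3]]**2).sum()
    return c
for cams in (("top",),("scene",),("top","scene")):
    best=None
    for y0 in (1.6,1.75,1.9):
        r=minimize(cost,[42,19,y0],args=(cams,),method="Nelder-Mead",options=dict(initial_simplex=[[42,19,y0],[43,19,y0],[42,20,y0],[42,19,y0+.1]],xatol=.005,fatol=.01))
        if best is None or r.fun<best.fun: best=r
    print(cams,best.x,best.fun)
x=best.x
for n in M:
    b=win[n]; k=6; v=cv2.resize(cv2.convertScaleAbs(ims[n][b[0]:b[1],b[2]:b[3]],alpha=1.8),None,fx=k,fy=k,interpolation=cv2.INTER_CUBIC)
    for p in LID:
        q=(proj(n,xf(p,x[0]/100,x[1]/100,x[2]))-[b[2],b[0]]+.5)*k-.5; h=len(p)//2
        for s in(0,h): cv2.polylines(v,[np.round(q[s:s+h]).astype(int)],True,(0,0,255) if s else (255,0,0),1)
    cv2.imwrite(f"pics/fit_{n}.png",v)
E
python3 fit2.py
```

```text
top 0.1646422001565957 0.013626569667287801
scene 0.1819436297575248 0.03663836989262027
('top',) [41.         19.66666667  1.66666667] 2121.050510547713
('scene',) [35.33333333 20.33333333  1.96666667] 1038.40568441774
('top', 'scene') [35.33333333 20.33333333  1.86666667] 3159.4561949654535
```

```bash
sed -i 's/\[42,19,y0\],args/[52,18,y0],args/; s/\[\[42,19,y0\],\[43,19,y0\],\[42,20,y0\],\[42,19,y0+.1\]\]/[[52,18,y0],[53,18,y0],[52,19,y0],[52,18,y0+.1]]/' fit2.py; python3 fit2.py
```

```text
top 0.1646422001565957 0.013626569667287801
scene 0.1819436297575248 0.03663836989262027
('top',) [52.40430082 19.11240251  1.76187703] 31.41383274704108
('scene',) [52.21758644 19.64560931  1.76533415] 46.71663403316225
('top', 'scene') [52.38810009 19.18623256  1.75477502] 123.81783202342886
```

View pics/fit_top.png

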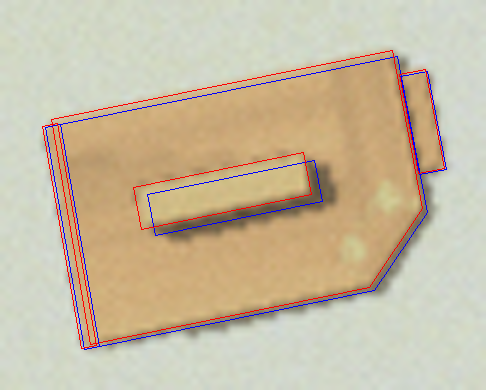

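View pics/fit_scene.png

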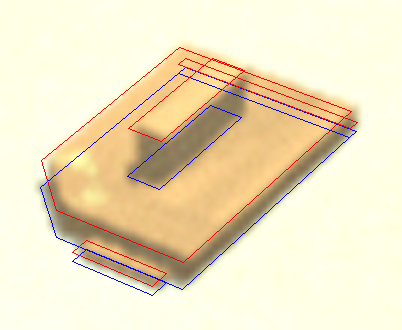

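```bash
cat > fit3.py <<'E'
from h import *
from scipy.ndimage import map_coordinates, gaussian_filter
im=cv2.imread("pics/top0.png").astype(float)
b=(155,310,335,510)
CASE=[prism([(-100,-120),(100,-120),(100,120),(-100,120)],0,44)]
g=cv2.GaussianBlur(im,(0,0),.5); d=np.abs(g-np.median(g[300:310,335:510].reshape(-1,3),0)).sum(2)
d0=g[...,2]*0+ (g[...,2]-g[...,0])/(g.sum(2)+1)
m=((d0>.07)|(g.sum(2)<150)).astype(np.uint8); m[:b[0]]=0;m[b[1]:]=0;m[:,:b[2]]=0;m[:,b[3]:]=0
c=max(cv2.findContours(m,cv2.RETR_EXTERNAL,cv2.CHAIN_APPROX_NONE)[0],key=cv2.contourArea)
s=np.zeros(m.shape,np.uint8); cv2.drawContours(s,[c],-1,1,-1); 
w=np.zeros(m.shape);w[168:300,345:505]=1
cost=lambda p:(w*(sil("top",CASE,p[0]/100,p[1]/100,p[2])-s)**2).sum()
x0=[55,-20,-.2]
r=minimize(cost,x0,method="Nelder-Mead",options=dict(initial_simplex=[x0,[56,-20,-.2],[55,-21,-.2],[55,-20,-.1]],xatol=.005,fatol=.01))
print(r.x,r.fun)
gray=gaussian_filter(im.sum(2),.7); gx=gaussian_filter(im.sum(2),.7,order=(0,1)); gy=gaussian_filter(im.sum(2),.7,order=(1,0))
def lines(poly,z,x,y,yaw): 
    out=[]
    for a,bb in poly:
        t=np.linspace(0.06,.94,60)[:,None]; L=np.array(a)*(1-t)+np.array(bb)*t
        out.append(proj("top",xf(np.c_[L,np.full(60,z)]/1000,x,y,yaw)))
    return out
def score(p,segs):
    t=0
    for (poly,z) in segs:
        for q in lines(poly,z,p[0]/100,p[1]/100,p[2]):
            n=q[-1]-q[0]; n=np.array([-n[1],n[0]])/np.hypot(*n)
            G=map_coordinates(gx,[q[:,1],q[:,0]],order=1)*n[0]+map_coordinates(gy,[q[:,1],q[:,0]],order=1)*n[1]
            t+=abs(G.mean())
    return -t
def rect(x0,x1,y0,y1): return [((x0,y0),(x1,y0)),((x1,y0),(x1,y1)),((x1,y1),(x0,y1)),((x0,y1),(x0,y0))]
caseseg=[(rect(-100,100,-120,120),44)]
trayseg=[(rect(-80,80,-100,100),56)]
# opening centre (tray frame) OX,OY unknown -> fit from image separately
def opt(segs,x0,free=3):
    best=None
    for dx in np.arange(-1.2,1.21,.2):
        for dy in np.arange(-1.2,1.21,.2):
            v=score([x0[0]+dx,x0[1]+dy,x0[2]],segs)
            if best is None or v<best[0]: best=(v,[x0[0]+dx,x0[1]+dy,x0[2]])
    p=best[1]
    q=minimize(score,p,args=(segs,),method="Nelder-Mead",options=dict(initial_simplex=[p,[p[0]+.1,p[1],p[2]],[p[0],p[1]+.1,p[2]],[p[0],p[1],p[2]+.02]],xatol=.002,fatol=.01))
    return q.x,q.fun
c=opt(caseseg,r.x); t=opt(trayseg,r.x); print("case",c,"tray",t)
np.save("ct.npy",np.array([c[0],t[0]]))
k=4.2; v=cv2.resize(cv2.convertScaleAbs(im[b[0]:b[1],b[2]:b[3]],alpha=1.8),None,fx=k,fy=k,interpolation=cv2.INTER_CUBIC)
for segs,x,col in((caseseg,c[0],(255,0,0)),(trayseg,t[0],(0,0,255))):
    for poly,z in segs:
        for q in lines(poly,z,x[0]/100,x[1]/100,x[2]): cv2.polylines(v,[np.round((q-[b[2],b[0]]+.5)*k-.5).astype(int)],False,col,1)
cv2.imwrite("pics/fit_case.png",v)
E
python3 fit3.py; python3 -c "
from station import arm
print(arm.get_state()['t'])"
```

```text
[ 54.61956656 -20.21294481  -0.22512407] 88.18245290272972
case (array([ 54.25589736, -19.84067124,  -0.22763028]), np.float64(-185.40914965938836)) tray (array([ 53.81357464, -19.50406999,  -0.22439796]), np.float64(-214.7978014767462))
0.8
```

View pics/fit_case.png

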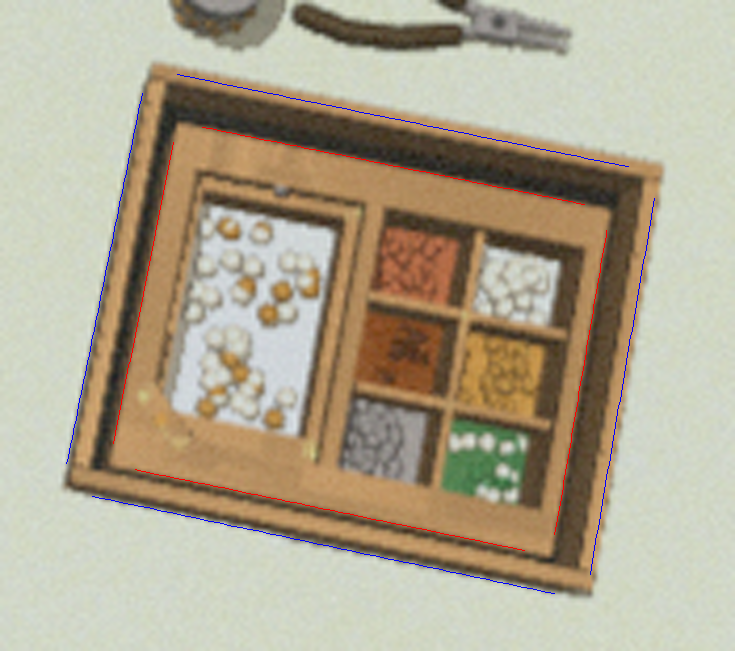

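```bash
cat > zoomo.py <<'E'
from h import *
im=cv2.imread("pics/top0.png").astype(float)
b=(185,282,362,440);k=6
t=np.load("ct.npy")[1]
v=cv2.resize(cv2.convertScaleAbs(im[b[0]:b[1],b[2]:b[3]],alpha=2.2),None,fx=k,fy=k,interpolation=cv2.INTER_CUBIC)
w=v.copy()
import sys
ox,oy=float(sys.argv[1]),float(sys.argv[2])
for z,col in((56,(0,0,255)),(44,(255,0,0))):
    X=np.array([(-60.8,-39.5,z),(60.8,-39.5,z),(60.8,39.5,z),(-38.8,39.5,z),(-60.8,17.5,z)])/1000+[ox/1000,oy/1000,0]
    q=proj("top",xf(X,t[0]/100,t[1]/100,t[2])); cv2.polylines(w,[np.round((q-[b[2],b[0]]+.5)*k-.5).astype(int)],True,col,1)
cv2.imwrite("pics/open_%s.png"%sys.argv[3],np.hstack([v,w])[:,:])
print(np.hstack([v,w]).shape)
E
python3 zoomo.py 0 46 a
```

```text
(582, 936, 3)
```

```bash
python3 -c "
import cv2
v=cv2.imread('pics/open_a.png'); v=cv2.resize(v,None,fx=.85,fy=.85); cv2.imwrite('pics/open_a2.png',v)"
```

```text
(no output)
```

View pics/open_a2.png

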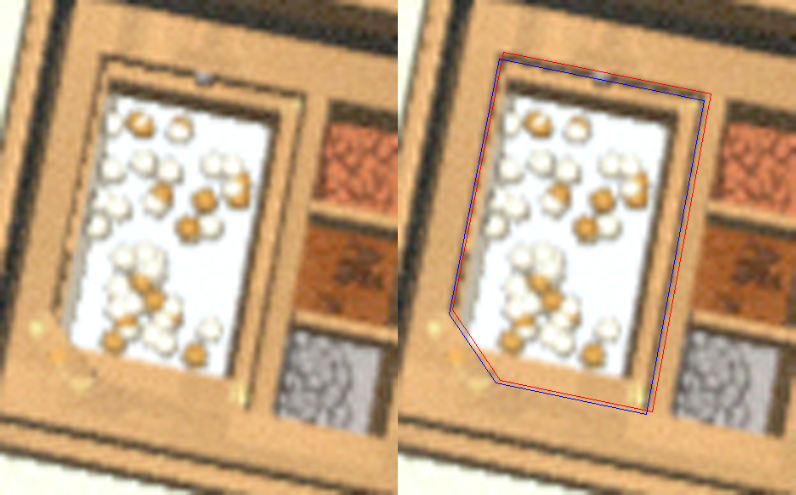

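```bash
cat > prof.py <<'E'
from h import *
from scipy.ndimage import map_coordinates
im=cv2.imread("pics/top0.png").astype(float).sum(2)
t=np.load("ct.npy")[1]
def prof(a,b,n,z,offs):
    tt=np.linspace(.08,.92,80)[:,None]; L=np.array(a)*(1-tt)+np.array(b)*tt
    out=[]
    for o in offs:
        q=proj("top",xf(np.c_[L+np.array(n)*o,np.full(80,z)]/1000,t[0]/100,t[1]/100,t[2])); out.append(map_coordinates(im,[q[:,1],q[:,0]],order=1).mean())
    return np.array(out)
offs=np.arange(-10,10.1,1)
print("offs",offs.astype(int))
E=[("tray+x",(80,-100),(80,100),(1,0)),("tray-x",(-80,-100),(-80,100),(-1,0)),("tray+y",(-80,100),(80,100),(0,1)),("tray-y",(-80,-100),(80,-100),(0,-1)),
("op+x",(60.8,10),(60.8,85),(1,0)),("op-y",(-55,6.5),(60,6.5),(0,-1)),("op+y",(-35,85.5),(60,85.5),(0,1)),("op-x",(-60.8,10),(-60.8,60),(-1,0))]
for n,a,b,d in E: print(n,prof(a,b,d,56,offs).astype(int))
E
python3 prof.py
```

```text
offs [-10  -9  -8  -7  -6  -5  -4  -3  -2  -1   0   1   2   3   4   5   6   7
   8   9  10]
tray+x [231 232 232 231 231 231 231 229 217 193 154 110  83  76  75  75  76  78
  83  90  96]
tray-x [236 237 237 236 235 235 235 235 231 214 185 150 125 139 182 216 236 244
 245 242 222]
tray+y [236 236 236 236 235 235 235 233 226 208 173 137 115  98  83  77  84 110
 151 201 242]
tray-y [131 139 169 201 218 226 228 228 226 208 169 129 105 101 108 113 116 118
 119 122 124]
op+x [146 182 213 231 229 215 191 160 143 159 189 216 232 234 234 233 233 234
 236 238 239]
op-y [171 208 228 236 235 218 185 165 176 201 218 225 228 228 226 215 190 164
 149 148 156]
op+y [303 294 274 247 227 221 225 229 224 206 184 179 198 220 230 232 232 232
 232 232 232]
op-x [277 262 248 242 241 241 241 242 243 241 239 238 235 232 229 228 228 229
 231 233 235]
```

```bash
python3 -m inch '[[[0.15,-0.2,0,0,0,-0.04],[0.38,-0.5,0,0,0,-0.09],[0.6,-0.8,0,0,0,-0.14],[0.77,-1,0,0,0,-0.17],[0.77,-1,0,0,0,-0.17]]]' && python3 -m inch '[[[0.15,-0.2,-0.1,0,0,-0.04],[0.38,-0.5,-0.2,0,0,-0.09],[0.6,-0.8,-0.4,0,0,-0.14],[0.77,-1,-0.5,0,0,-0.166],[0.77,-1,-0.5,0,0,-0.166]]]'
```

```text
t: 1.42
eef_pos: [0.3697, 0.4374, 0.4053]
ee_rot: [-3.141, 0.0, -0.861]
force: [0.5, -0.6, 0.6]
width: 0.0875
t: 2.05
eef_pos: [0.5231, 0.2383, 0.3032]
ee_rot: [3.14, -0.001, -1.38]
force: [0.3, -0.1, 0.5]
width: 0.0878
```

```bash
python3 -m inch '[[[0.01,-0.12,-0.1,0,0,0],[0.01,-0.24,-0.2,0,0,0],[0.01,-0.24,-0.35,0,0,0],[0.01,-0.24,-0.35,0,0,0]]]' && python3 - <<'E'
from h import *
for n in("top","scene"):
    im=arm.grab_frame(n); cv2.imwrite(f"pics/{n}1.png",im)
s=arm.get_state(); print(s["eef_pos"],s["ee_rot"],s["force"])
a=cv2.imread("pics/top1.png")[170:330,130:330]; b=cv2.imread("pics/scene1.png")[90:260,300:460]
cv2.imwrite("pics/v1.png",cv2.convertScaleAbs(np.hstack([cv2.resize(a,(400,320)),cv2.resize(b,(400*160//160,320*170//160))[:320]]),alpha=1.6))
E
```

```text
t: 2.55
eef_pos: [0.5236, 0.1919, 0.2329]
ee_rot: [3.138, -0.002, -1.378]
force: [-0.1, -0.2, 0.4]
width: 0.0876
[0.52452741 0.19283289 0.23523072] [-3.14129396e+00 -2.25509895e-04 -1.37719484e+00] [-0.91664232 -0.16280953  1.25756504]
```

View pics/v1.png

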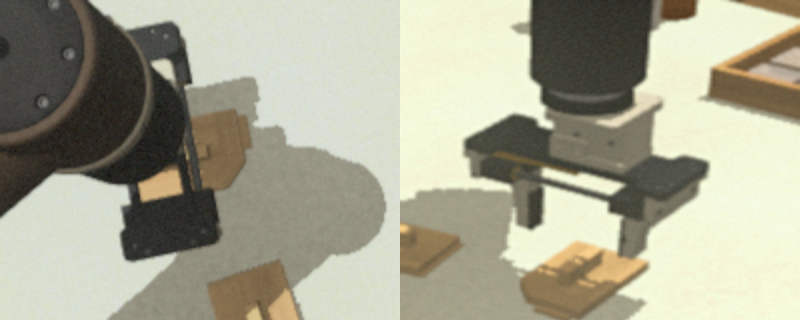

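```bash
python3 -m inch '[[[0,-0.005,-0.08,0,0,0],[0,-0.005,-0.16,0,0,0],[0,-0.005,-0.215,0,0,0],[0,-0.005,-0.215,0,0,0]]]' && python3 -m inch '[[[0,0,0,0,0,0],[0,0,0,0,0,0],[0,0,0,0,0,0],[0,0,0,0,0,0],[0,0,0,0,0,0],[0,0,0,0,0,0]]]' 10 30; python3 -c "
from station import arm
s=arm.get_state();print(s['force'],s['moment'],s['eef_pos'],s['ee_rot'])"
```

```text
t: 3.15
eef_pos: [0.5238, 0.1909, 0.1904]
ee_rot: [3.139, -0.001, -1.378]
force: [0.1, -0.0, 0.2]
width: 0.0878
t: 3.9
eef_pos: [0.5241, 0.1911, 0.1917]
ee_rot: [-3.142, 0.0, -1.378]
force: [0.3, 0.2, -0.6]
width: 0.033
[ 0.29942607  0.20768936 -0.62606402] [ 0.04844061 -0.03416455 -0.04005678] [0.52413415 0.19111983 0.19168208] [-3.14156174e+00  1.98783421e-05 -1.37839503e+00]
```

```bash
python3 -m inch '[[[0,0,0,0,0,0],[0,0,0,0,0,0],[0,0,0,0,0,0],[0,0,0,0,0,0]]]'; python3 -c "
from station import arm
s=arm.get_state();print(s['force'],s['moment'],s['eef_pos'],s['ee_rot'])"
```

```text
t: 4.4
eef_pos: [0.5242, 0.1911, 0.1917]
ee_rot: [-3.141, 0.0, -1.378]
force: [0.2, 0.1, -0.5]
width: 0.0136
[ 0.19493242  0.11543252 -0.48139517] [ 0.08102619 -0.15673507  0.02474074] [0.5241534  0.19114024 0.19167438] [-3.14149395e+00  4.92217186e-05 -1.37838757e+00]
```

```bash
python3 -m inch '[[[0,0,0.15,0,0,0],[0,0,0.4,0,0,0],[0,-0.1,0.6,0,0,-0.05],[0,-0.25,0.6,0,0,-0.1],[0,-0.4,0.6,0,0,-0.15],[0,-0.55,0.6,0,0,-0.2],[0,-0.7,0.6,0,0,-0.26],[0,-0.8,0.6,0,0,-0.32]]]' - 50 && python3 -m inch '[[[0,-0.15,0,0,0,-0.055],[0.01,-0.3,0,0,0,-0.11],[0.01,-0.45,0,0,0,-0.16],[0.01,-0.6,0,0,0,-0.21],[0.02,-0.75,0,0,0,-0.26],[0.024,-0.875,0,0,0,-0.313],[0.024,-0.875,0,0,0,-0.313],[0.024,-0.875,0,0,0,-0.313]]]' && python3 - <<'E'
from h import *
for n in("top","scene"):
    im=arm.grab_frame(n); cv2.imwrite(f"pics/{n}2.png",im)
s=arm.get_state(); print(s["eef_pos"],s["ee_rot"],s["force"],s["moment"],s["q"],s["width"])
a=cv2.imread("pics/top2.png")[150:310,310:510]; b=cv2.imread("pics/scene2.png")[160:400,100:340]
cv2.imwrite("pics/v2.png",cv2.convertScaleAbs(np.hstack([cv2.resize(a,(400,320)),cv2.resize(b,(320,320))]),alpha=1.6))
E
```

```text
t: 5.4
eef_pos: [0.5238, 0.0299, 0.3116]
ee_rot: [3.141, -0.0, -2.389]
force: [-1.1, 0.4, -0.4]
width: 0.0139
t: 6.4
eef_pos: [0.5288, -0.1437, 0.3115]
ee_rot: [3.142, -0.0, 2.92]
force: [1.0, -0.3, -0.9]
width: 0.0137
[ 0.52890631 -0.14327052  0.3116674 ] [ 3.14152125e+00 -3.34751740e-05  2.92033594e+00] [-0.75731823  0.34779616 -0.11975225] [ 0.09858224 -0.18065878  0.03205089] [ 9.30302854e-02  2.32083726e-01 -3.96634771e-01 -9.67588183e-05
 -9.42087593e-01 -1.88502642e+00] 0.013576284160676256
```

View pics/v2.png

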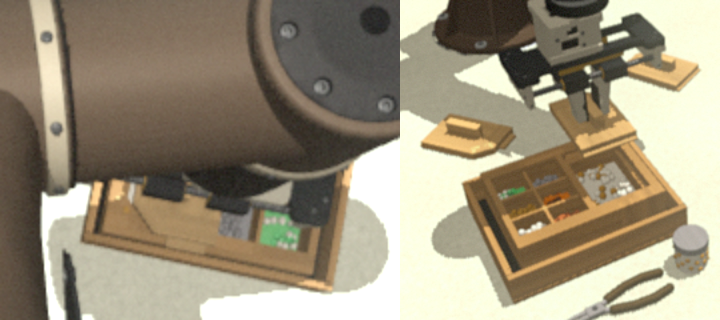

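```bash
cat > ov.py <<'E'
import sys
from h import *
from scipy.spatial.transform import Rotation as Ro
def lidpose(s,off=(0,0,0.1917),mean=None):
    R=Ro.from_euler("xyz",s["ee_rot"]).as_matrix()
    Rl=R@np.diag([-1,1,-1.]) # tool x->? lid z=-tool z
    return Rl,s["eef_pos"]
def overlay(im,n,Rl,L,b,k,out,extra=None):
    v=cv2.resize(cv2.convertScaleAbs(im[b[0]:b[1],b[2]:b[3]],alpha=1.8),None,fx=k,fy=k,interpolation=cv2.INTER_CUBIC); w=v.copy()
    for p in LID:
        q=(proj(n,p@Rl.T+L)-[b[2],b[0]]+.5)*k-.5; h=len(p)//2
        for s in(0,h): cv2.polylines(w,[np.round(q[s:s+h]).astype(int)],True,(0,0,255) if s else (255,0,0),1)
    cv2.imwrite(out,np.hstack([v,w])); print(np.hstack([v,w]).shape)
if __name__=="__main__":
    s=arm.get_state(); Rl,t=lidpose(s); L=t-Rl@[0,0,.1917]; print(Rl.round(3),L)
    overlay(cv2.imread("pics/top2.png"),"top",Rl,L,(225,305,345,425),5,"pics/ov2.png")
    overlay(cv2.imread("pics/scene2.png"),"scene",Rl,L,(210,280,200,290),4.4,"pics/ov2s.png")
E
python3 ov.py
```

```text
[[ 0.976  0.219  0.   ]
 [-0.219  0.976 -0.   ]
 [-0.     0.     1.   ]] [ 0.52890305 -0.14325576  0.11996741]
(400, 800, 3)
(308, 792, 3)
```

View pics/ov2.png

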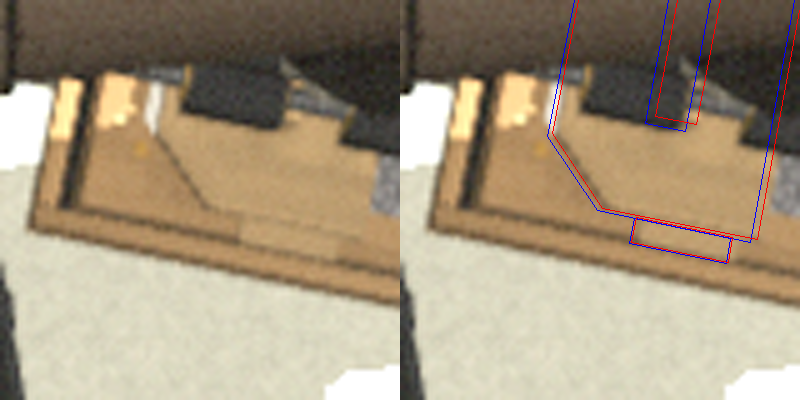

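View pics/ov2s.png

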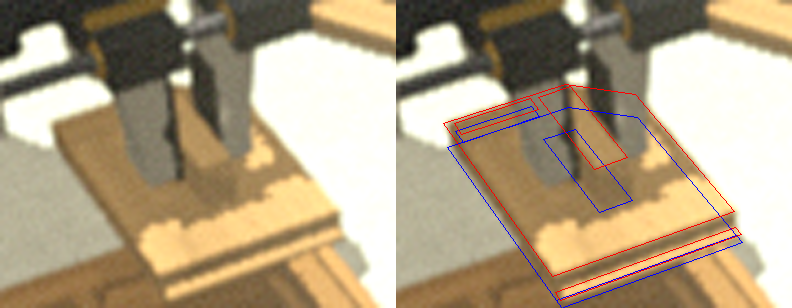

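```bash
python3 -m inch '[[[0,0.01,-0.06,-0.004,-0.018,0],[0.002,0.01,-0.12,-0.008,-0.035,0],[0.002,0.01,-0.18,-0.012,-0.0528,-0.001],[0.002,0.01,-0.237,-0.012,-0.0528,-0.001],[0.002,0.01,-0.237,-0.012,-0.0528,-0.001]]]' && python3 - <<'E'
from ov import *
for n in("top","scene"):
    im=arm.grab_frame(n); cv2.imwrite(f"pics/{n}3.png",im)
S=[arm.get_state()]
s=S[0]; print(s["eef_pos"],s["ee_rot"],s["force"],s["moment"])
Rl,t=lidpose(s); L=t-Rl@[0,0,.1917]; print(Rl.round(4),L)
np.savez("p3.npz",Rl=Rl,L=L)
overlay(cv2.imread("pics/top3.png"),"top",Rl,L,(225,305,345,425),5,"pics/ov3.png")
overlay(cv2.imread("pics/scene3.png"),"scene",Rl,L,(220,300,195,285),4.4,"pics/ov3s.png")
E
```

```text
t: 7.12
eef_pos: [0.5292, -0.1415, 0.2635]
ee_rot: [-3.141, 0.167, 2.916]
force: [0.2, -0.2, 0.2]
width: 0.0138
[ 0.52985105 -0.14167331  0.26448522] [3.14149838 0.16961572 2.91571204] [-0.69111801 -0.10439672  0.27787343] [ 0.11535008  0.39925639 -0.04601414]
[[ 9.606e-01  2.239e-01 -1.645e-01]
 [-2.208e-01  9.746e-01  3.770e-02]
 [ 1.688e-01  1.000e-04  9.856e-01]] [ 0.56139272 -0.14890312  0.07553617]
(400, 800, 3)
(352, 792, 3)
```

View pics/ov3.png

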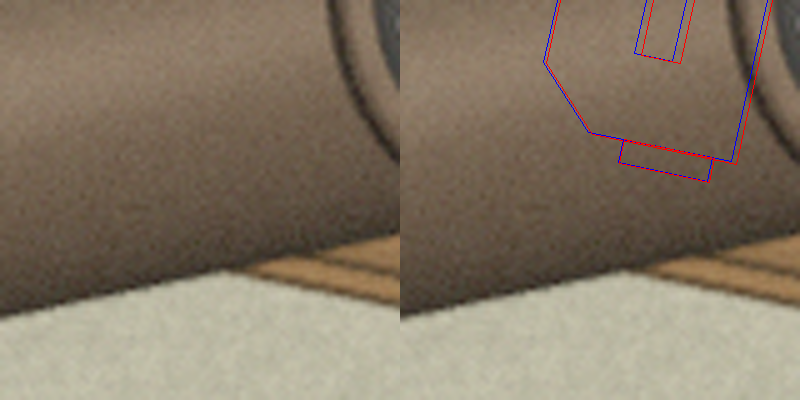

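View pics/ov3s.png

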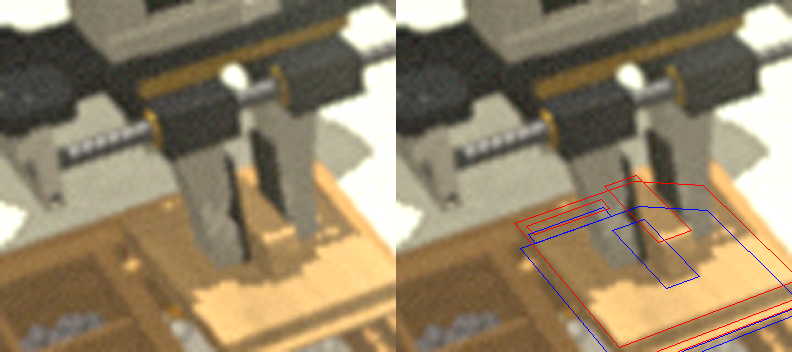

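```bash
cat > d.py <<'E'
from ov import *
from scipy.ndimage import map_coordinates, gaussian_filter
def grads(path,sg=.7):
    im=cv2.imread(path).astype(float).sum(2); return gaussian_filter(im,sg,order=(0,1)),gaussian_filter(im,sg,order=(1,0))
def segscore(n,g,segs,Rl,L):
    t=0
    for a,b in segs:
        tt=np.linspace(.05,.95,50)[:,None]; X=(np.array(a)*(1-tt)+np.array(b)*tt)/1000@Rl.T+L
        q=proj(n,X); d=q[-1]-q[0]; l=np.hypot(*d); nn=np.array([-d[1],d[0]])/l
        G=map_coordinates(g[0],[q[:,1],q[:,0]],order=1)*nn[0]+map_coordinates(g[1],[q[:,1],q[:,0]],order=1)*nn[1]
        t+=abs(G.mean())*l
    return t
def search(n,g,segs,Rl,L,r=6):
    o=np.arange(-r,r+.1,.5); M=np.array([[segscore(n,g,segs,Rl,L+Rl@np.array([a,b,0])/1000) for b in o] for a in o])
    i,j=np.unravel_index(M.argmax(),M.shape); top=np.sort(M.ravel())[::-1]
    print(n,"dx_lid",o[i],"dy_lid",o[j],"score",M.max().round(1),"at0",M[len(o)//2,len(o)//2].round(1)); 
    return M,o
if __name__=="__main__":
    Rl=np.array([[.976,.219,0],[-.219,.976,0],[0,0,1]]);L=np.array([.5289,-.1433,.12])
    g=grads("pics/top2.png")
    segs=[((-38,38,12),(-60,16,12)),((-60,16,12),(-60,3,12)),((-69,3,4),(-69,-31,4)),((-60,3,4),(-69,3,4)),((-30,38,12),(-38,38,12))]
    M,o=search("top",g,segs,Rl,L)
    for s in segs: search("top",g,[s],Rl,L)
    g=grads("pics/scene2.png")
    segs=[((55,-38,12),(55,38,12)),((60,-38,0),(60,38,0)),((-55,-38,12),(55,-38,12)),((55,38,12),(0,38,12))]
    search("scene",g,segs,Rl,L)
    # scene3
    z=np.load("p3.npz"); g=grads("pics/scene3.png")
    search("scene",g,[segs[0],segs[2],segs[3]],z["Rl"],z["L"])
    # tray in scene0
    t=np.load("ct.npy")[1]; c,s=np.cos(t[2]),np.sin(t[2]); Rt=np.array([[c,-s,0],[s,c,0],[0,0,1]]); Lt=np.array([t[0]/100,t[1]/100,0])
    g=grads("pics/scene0.png")
    tr=[((80,-100,56),(80,100,56)),((-80,-100,56),(80,-100,56)),((-80,100,56),(-80,-100,56)),((80,100,56),(-80,100,56))]
    search("scene",g,tr,Rt,Lt); 
    for q in tr: search("scene",g,[q],Rt,Lt)
    g=grads("pics/top0.png"); search("top",g,tr,Rt,Lt)
E
python3 d.py
```

```text
top dx_lid 2.0 dy_lid -1.5 score 1173.2 at0 384.0
top dx_lid 1.0 dy_lid -3.0 score 439.9 at0 126.4
top dx_lid -6.0 dy_lid 3.5 score 163.0 at0 45.0
top dx_lid 2.0 dy_lid 3.5 score 410.9 at0 83.2
top dx_lid -0.5 dy_lid -3.0 score 87.1 at0 6.9
top dx_lid 6.0 dy_lid 3.5 score 252.1 at0 122.6
scene dx_lid -2.0 dy_lid 1.5 score 5646.3 at0 4449.5
scene dx_lid -0.5 dy_lid 1.0 score 3024.2 at0 2808.4
scene dx_lid -1.5 dy_lid 2.0 score 13939.2 at0 10197.0
scene dx_lid -1.5 dy_lid -4.5 score 5032.6 at0 4238.9
scene dx_lid 5.0 dy_lid 2.5 score 3067.8 at0 870.8
scene dx_lid -2.0 dy_lid -4.0 score 5311.7 at0 4499.9
scene dx_lid 6.0 dy_lid 6.0 score 1482.0 at0 587.5
top dx_lid 0.0 dy_lid 0.0 score 18353.3 at0 18353.3
```

```bash
python3 -m inch '[[[0,-0.005,-0.03,0,0,0],[0,-0.005,-0.06,0,0,0],[0,-0.005,-0.08,0,0,0],[0,-0.005,-0.08,0,0,0]]]'; python3 -m inch '[[[0,0,-0.005,0,0,0],[0,0,-0.01,0,0,0],[0,0,-0.01,0,0,0]]]';python3 -c "
from station import arm
s=arm.get_state();print(s['force'],s['moment'],s['eef_pos'],s['ee_rot'])"
```

```text
t: 7.72
eef_pos: [0.5292, -0.143, 0.2478]
ee_rot: [-3.142, 0.169, 2.915]
force: [0.1, 0.4, 0.2]
width: 0.0137
t: 8.1
eef_pos: [0.5293, -0.1429, 0.2463]
ee_rot: [3.141, 0.17, 2.915]
force: [-0.3, -0.2, -0.3]
width: 0.0133
[-0.28722648 -0.18849834 -0.26251627] [0.14636155 0.4170448  0.03876111] [ 0.52933832 -0.14290717  0.24628439] [3.14132113 0.17016814 2.91500141]
```

```bash
python3 -m inch '[[[0.001,0.005,0,0,0,0],[0.0022,0.01,0,0,0,0],[0.0022,0.01,0,0,0,0]]]';python3 -m inch '[[[0.001,0.005,0,0,0,0],[0.001,0.005,0,0,0,0]]]';python3 -m inch '[[[0.001,0.005,0,0,0,0],[0.001,0.005,0,0,0,0]]]'
```

```text
t: 8.48
eef_pos: [0.5298, -0.1408, 0.2463]
ee_rot: [3.141, 0.17, 2.915]
force: [-0.8, -0.0, -1.5]
width: 0.0134
t: 8.72
eef_pos: [0.5299, -0.1403, 0.2464]
ee_rot: [-3.141, 0.17, 2.915]
force: [0.0, -4.3, 0.1]
width: 0.0135
t: 8.98
eef_pos: [0.5301, -0.14, 0.2465]
ee_rot: [-3.14, 0.17, 2.915]
force: [0.4, -11.0, 1.6]
width: 0.0135
```

```bash
python3 -m inch '[[[-0.0022,-0.01,0,0,0,0],[-0.0042,-0.02,0,0,0,0],[-0.0052,-0.025,0,0,0,0],[-0.0052,-0.025,0,0,0,0]]]';python3 -m inch '[[[-0.001,-0.005,0,0,0,0],[-0.001,-0.005,0,0,0,0]]]';python3 -m inch '[[[-0.001,-0.005,0,0,0,0],[-0.001,-0.005,0,0,0,0]]]'
```

```text
t: 9.48
eef_pos: [0.5292, -0.1437, 0.2463]
ee_rot: [3.141, 0.17, 2.915]
force: [-0.7, 1.9, 0.1]
width: 0.0136
t: 9.72
eef_pos: [0.5292, -0.1442, 0.2463]
ee_rot: [3.14, 0.171, 2.915]
force: [-0.6, 7.8, 0.0]
width: 0.0134
t: 9.98
eef_pos: [0.5292, -0.1446, 0.2464]
ee_rot: [3.139, 0.172, 2.915]
force: [-1.6, 11.9, 1.0]
width: 0.0136
```

```bash
python3 -m inch '[[[0.002,0.01,0,0,0,0],[0.004,0.018,0,0,0,0],[0.004,0.018,0,0,0,0]]]';python3 -m inch '[[[0,0,-0.005,0,0,0],[0,0,-0.005,0,0,0]]]';python3 -m inch '[[[0,0,-0.005,0,0,0],[0,0,-0.005,0,0,0]]]'
```

```text
t: 10.35
eef_pos: [0.5295, -0.1423, 0.2462]
ee_rot: [3.142, 0.17, 2.915]
force: [0.6, 0.3, -0.3]
width: 0.0135
t: 10.6
eef_pos: [0.5294, -0.1425, 0.2451]
ee_rot: [3.141, 0.17, 2.915]
force: [-0.1, 0.2, -0.4]
width: 0.014
t: 10.85
eef_pos: [0.5295, -0.1423, 0.2442]
ee_rot: [3.141, 0.17, 2.915]
force: [0.0, 0.3, -0.7]
width: 0.0134
```

```bash
python3 -m inch '[[[0,0,-0.005,0,0,0],[0,0,-0.005,0,0,0]]]';python3 -m inch '[[[0,0,-0.005,0,0,0],[0,0,-0.005,0,0,0]]]'
```

```text
t: 11.1
eef_pos: [0.5297, -0.1423, 0.2436]
ee_rot: [3.141, 0.171, 2.915]
force: [-1.4, -0.7, 3.2]
width: 0.0135
t: 11.35
eef_pos: [0.5299, -0.1423, 0.243]
ee_rot: [3.141, 0.171, 2.915]
force: [-1.1, -0.6, 8.2]
width: 0.0137
```

```bash
python3 -m inch '[[[0,0,0.008,0,0,0],[-0.015,0.0034,0.008,0,0,0],[-0.03,0.0068,0.008,0,0,0],[-0.044,0.01,0.008,0,0,0],[-0.044,0.01,0.008,0,0,0]]]';python3 -m inch '[[[-0.0049,0.0011,0,0,0,0],[-0.0098,0.0022,0,0,0,0],[-0.0098,0.0022,0,0,0,0]]]'
```

```text
t: 11.98
eef_pos: [0.5204, -0.1402, 0.2438]
ee_rot: [3.141, 0.17, 2.915]
force: [0.3, 0.3, 0.8]
width: 0.0132
t: 12.35
eef_pos: [0.5187, -0.1398, 0.2439]
ee_rot: [3.141, 0.17, 2.915]
force: [0.3, 0.6, 1.3]
width: 0.0136
```

```bash
python3 -m inch '[[[-0.0049,0.0011,0,0,0,0],[-0.0049,0.0011,0,0,0,0]]]';python3 -m inch '[[[-0.0049,0.0011,0,0,0,0],[-0.0049,0.0011,0,0,0,0]]]';python3 -m inch '[[[-0.0049,0.0011,0,0,0,0],[-0.0049,0.0011,0,0,0,0]]]'
```

```text
t: 12.6
eef_pos: [0.5178, -0.1396, 0.2439]
ee_rot: [3.141, 0.17, 2.915]
force: [1.6, -0.4, 0.1]
width: 0.0135
t: 12.85
eef_pos: [0.5167, -0.1394, 0.2439]
ee_rot: [3.141, 0.17, 2.915]
force: [0.6, -1.2, 1.0]
width: 0.0135
t: 13.1
eef_pos: [0.5163, -0.1392, 0.2441]
ee_rot: [3.141, 0.171, 2.915]
force: [2.5, -1.6, -0.2]
width: 0.0141
```

```bash
python3 -m inch '[[[0.021,-0.005,-0.004,0.0016,0.007,0],[0.042,-0.01,-0.008,0.0032,0.014,0],[0.063,-0.014,-0.012,0.0048,0.021,0],[0.083,-0.019,-0.017,0.0064,0.028,0],[0.083,-0.019,-0.017,0.0064,0.028,0]]]'; python3 - <<'E'
from ov import *
im=arm.grab_frame("scene"); cv2.imwrite("pics/scene4.png",im)
s=arm.get_state(); print(s["eef_pos"],s["ee_rot"],s["force"],s["moment"])
Rl,t=lidpose(s); L=t-Rl@[-.002,0,.1917]; print(L)
overlay(im,"scene",Rl,L,(220,310,195,295),4,"pics/ov4s.png")
E
```

```text
t: 13.72
eef_pos: [0.5331, -0.143, 0.2403]
ee_rot: [3.141, 0.079, 2.915]
force: [4.3, 0.7, 3.1]
width: 0.0133
[ 0.53293835 -0.14298126  0.24034742] [3.14127112 0.08011219 2.91477827] [5.72259059 0.16712127 1.88993448] [-1.03742783e-03 -1.74979743e+00  5.64765653e-02]
[ 0.5498429  -0.14681932  0.04942231]
(360, 800, 3)
```

View pics/ov4s.png

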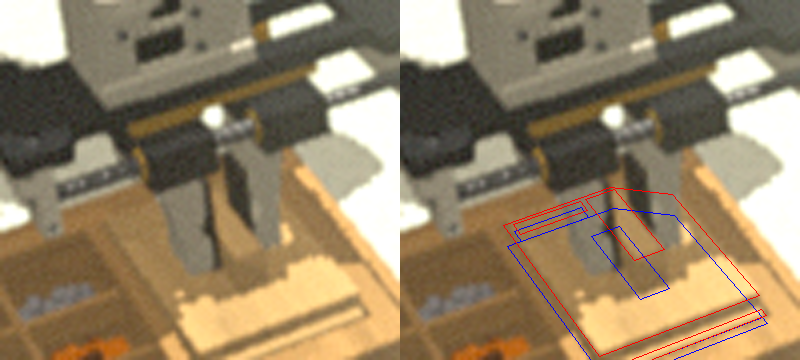

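```bash
python3 -m inch '[[[0.002,0,0,0,0,0],[0.002,0,0,0,0,0],[0.002,0,0,0,0,0],[0.002,0,0,0,0,0],[0.002,0,0,0,0,0],[0.002,0,0,0,0,0]]]' 40; python3 - <<'E'
from ov import *
im=arm.grab_frame("scene"); cv2.imwrite("pics/scene5.png",im)
s=arm.get_state(); print(s["eef_pos"],s["ee_rot"],s["force"],s["moment"],s["width"])
cv2.imwrite("pics/v5.png",cv2.resize(cv2.convertScaleAbs(im[200:330,150:330],alpha=1.8),None,fx=4,fy=4,interpolation=cv2.INTER_CUBIC))
E
```

```text
t: 14.52
eef_pos: [0.5328, -0.143, 0.2405]
ee_rot: [3.141, 0.08, 2.915]
force: [-0.1, -0.0, 0.1]
width: 0.0397
[ 0.5327914  -0.14297788  0.24045604] [3.14149107 0.07979243 2.91500187] [ 0.71273782 -0.09194342 -0.11003287] [0.06746659 0.07700958 0.03401638] 0.03986345248726385
```

View pics/v5.png

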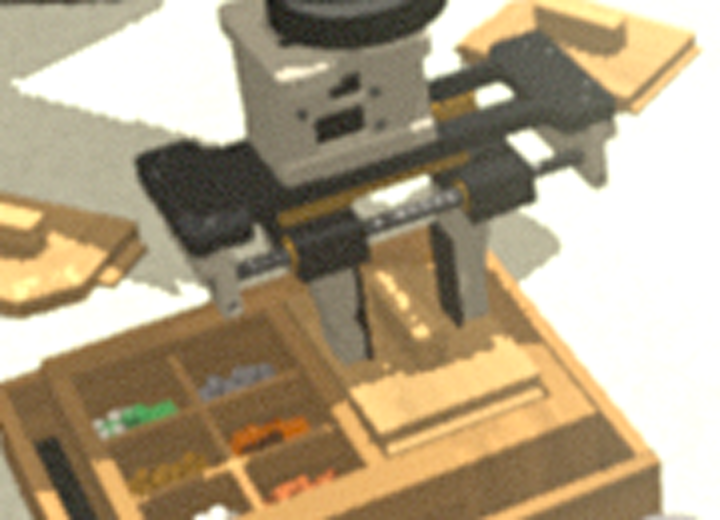

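```bash
python3 -m inch '[[[-0.008,0.002,0.1,0,0,0],[-0.018,0.004,0.225,0,0,0],[-0.018,0.004,0.225,0,0,0]]]'; python3 -m inch '[[[0.1,-0.02,0,0.002,0.008,0],[0.2,-0.05,0,0.004,0.016,0],[0.317,-0.072,0,0.0057,0.0248,0],[0.317,-0.072,-0.05,0.0057,0.0248,0],[0.317,-0.072,-0.12,0.0057,0.0248,0],[0.317,-0.072,-0.12,0.0057,0.0248,0],[0.317,-0.072,-0.12,0.0057,0.0248,0]]]' 0; python3 - <<'E'
from ov import *
im=arm.grab_frame("scene"); cv2.imwrite("pics/scene6.png",im)
s=arm.get_state(); print(s["eef_pos"],s["ee_rot"],s["force"],s["moment"],s["width"])
cv2.imwrite("pics/v6.png",cv2.resize(cv2.convertScaleAbs(im[200:330,150:330],alpha=1.8),None,fx=4,fy=4,interpolation=cv2.INTER_CUBIC))
E
```

```text
t: 14.95
eef_pos: [0.5299, -0.1422, 0.2874]
ee_rot: [3.141, 0.084, 2.915]
force: [-0.2, 0.0, -1.6]
width: 0.0399
t: 15.82
eef_pos: [0.5923, -0.1565, 0.2615]
ee_rot: [-3.141, -0.0, 2.915]
force: [-0.2, -0.4, 0.5]
width: 0.0004
[ 0.59247148 -0.15652687  0.2618566 ] [3.14155268e+00 4.61622923e-04 2.91527228e+00] [0.60781787 0.61373522 0.2823671 ] [-0.01144258 -0.20299407 -0.02377496] -2.5057782689740535e-05
```

View pics/v6.png

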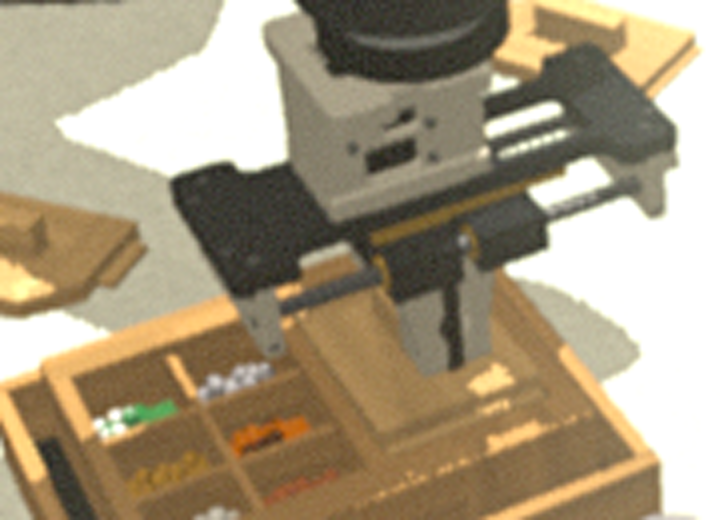

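```bash
python3 -m inch '[[[0,0,-0.03,0,0,0],[0,0,-0.06,0,0,0],[0,0,-0.08,0,0,0],[0,0,-0.08,0,0,0]]]'; python3 -m inch '[[[0,0,-0.005,0,0,0],[0,0,-0.01,0,0,0],[0,0,-0.01,0,0,0]]]'; python3 -m inch '[[[0,0,-0.005,0,0,0],[0,0,-0.01,0,0,0],[0,0,-0.01,0,0,0]]]'
```

```text
t: 16.38
eef_pos: [0.5925, -0.1566, 0.2449]
ee_rot: [-3.141, -0.001, 2.915]
force: [0.7, -0.1, 0.4]
width: 0.0003
t: 16.75
eef_pos: [0.5927, -0.1566, 0.2436]
ee_rot: [3.141, 0.0, 2.915]
force: [-1.1, 0.0, -0.3]
width: 0.0
t: 17.12
eef_pos: [0.5927, -0.1566, 0.242]
ee_rot: [3.142, 0.001, 2.915]
force: [-1.4, 0.5, 4.5]
width: 0.0003
```

```bash
python3 -m inch '[[[0,0,-0.005,0,0,0],[0,0,-0.005,0,0,0]]]'; python3 -m inch '[[[0,0,-0.005,0,0,0],[0,0,-0.005,0,0,0]]]'; python3 -m inch '[[[0,0,-0.005,0,0,0],[0,0,-0.005,0,0,0]]]'
```

```text
t: 17.38
eef_pos: [0.5928, -0.1566, 0.2406]
ee_rot: [3.141, 0.001, 2.915]
force: [-0.2, 0.3, 0.5]
width: 0.0001
t: 17.62
eef_pos: [0.5925, -0.1566, 0.2391]
ee_rot: [3.142, -0.001, 2.915]
force: [0.4, 0.7, 1.2]
width: 0.001
t: 17.88
eef_pos: [0.5924, -0.1566, 0.238]
ee_rot: [-3.141, -0.001, 2.915]
force: [-0.8, -0.2, -0.1]
width: -0.0
```

```bash
python3 -m inch '[[[0,0,-0.005,0,0,0],[0,0,-0.01,0,0,0],[0,0,-0.01,0,0,0]]]'; python3 -m inch '[[[0,0,-0.005,0,0,0],[0,0,-0.01,0,0,0],[0,0,-0.01,0,0,0]]]'; python3 -m inch '[[[0,0,-0.005,0,0,0],[0,0,-0.005,0,0,0]]]'
```

```text
t: 18.25
eef_pos: [0.5926, -0.1566, 0.2363]
ee_rot: [-3.142, -0.0, 2.915]
force: [0.8, -0.1, 0.3]
width: 0.0003
t: 18.62
eef_pos: [0.5926, -0.1566, 0.2345]
ee_rot: [3.142, -0.0, 2.915]
force: [-0.8, 0.2, 0.4]
width: 0.0004
t: 18.88
eef_pos: [0.5926, -0.1565, 0.2344]
ee_rot: [-3.142, 0.0, 2.915]
force: [-3.1, 0.8, 8.4]
width: 0.0005
```

```bash
python3 -m inch '[[[0,0,-0.005,0,0,0],[0,0,-0.005,0,0,0]]]'; python3 -m inch '[[[0,0,0.2,0,0,0],[-0.2,0.3,0.5,0,0,0],[-0.4,0.7,0.6,0,0,0],[-0.5,1,0.6,0,0,0],[-0.5,1,0.6,0,0,0],[-0.5,1,0.6,0,0,0]]]';  python3 - <<'E'
from ov import *
for n in("top","scene"):
    im=arm.grab_frame(n); cv2.imwrite(f"pics/{n}7.png",im)
s=arm.get_state(); print(s["eef_pos"],s["force"],s["width"])
v=cv2.resize(cv2.convertScaleAbs(im[240:400,130:340],alpha=1.8),None,fx=3.7,fy=3.7,interpolation=cv2.INTER_CUBIC);cv2.imwrite("pics/v7.png",v)
im=cv2.imread("pics/top7.png"); cv2.imwrite("pics/v7t.png",cv2.resize(cv2.convertScaleAbs(im[130:310,290:510],alpha=1.8),None,fx=3.3,fy=3.3,interpolation=cv2.INTER_CUBIC))
E
```

```text
t: 19.12
eef_pos: [0.5926, -0.1565, 0.2344]
ee_rot: [-3.141, 0.001, 2.916]
force: [-6.1, 3.4, 15.4]
width: 0.0004
t: 19.88
eef_pos: [0.4916, 0.0462, 0.3538]
ee_rot: [3.139, 0.002, 2.92]
force: [0.8, 0.6, 1.0]
width: 0.0005
[0.49244182 0.04405092 0.35279327] [-0.27992437 -0.18757849 -0.23116382] 9.871920108202027e-05
```

View pics/v7.png

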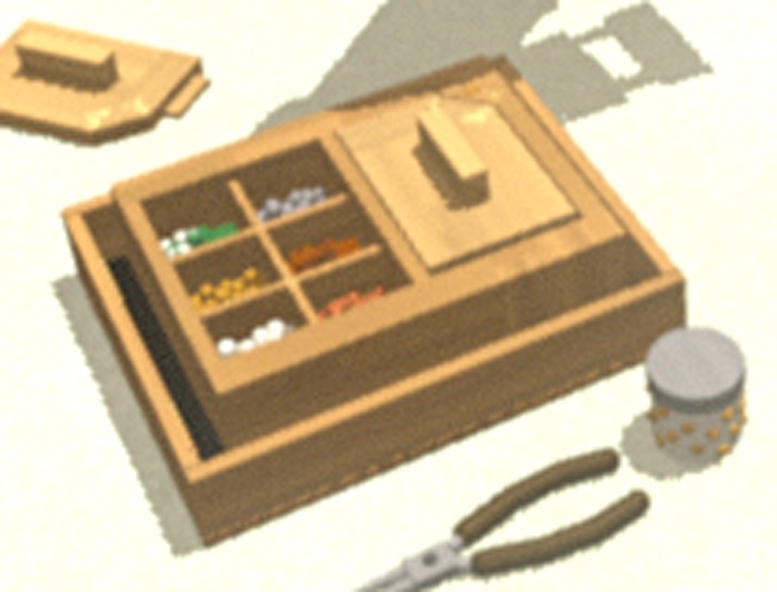

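View pics/v7t.png

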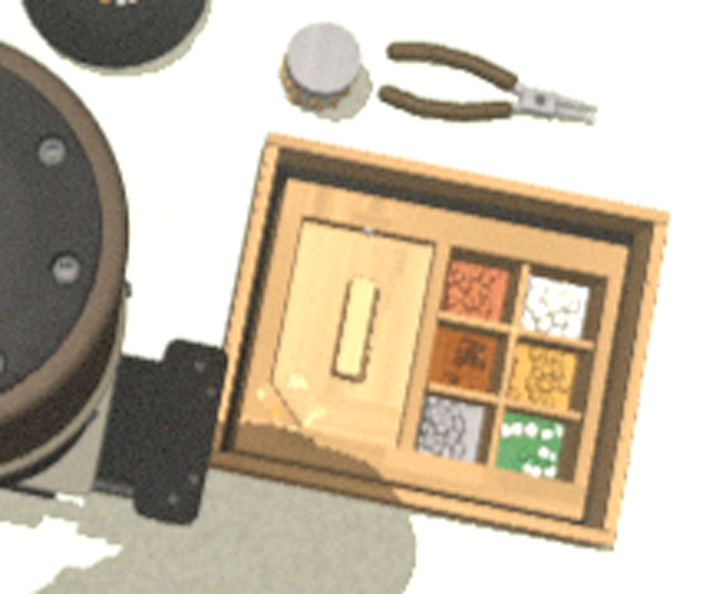

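```bash
python3 -m inch '[[[0.02,-0.25,0,0,0,0],[0.04,-0.55,0,0,0,0],[0.077,-0.85,0,0,0,0],[0.077,-0.904,-0.1,0,0,0],[0.077,-0.904,-0.35,0,0,0],[0.077,-0.904,-0.52,0,0,0],[0.077,-0.904,-0.56,0,0,0],[0.077,-0.904,-0.56,0,0,0]]]'; python3 -m inch '[[[0,0,-0.01,0,0,0],[0,0,-0.02,0,0,0],[0,0,-0.02,0,0,0]]]'; python3 -m inch '[[[0,0,-0.005,0,0,0],[0,0,-0.01,0,0,0],[0,0,-0.01,0,0,0]]]'
```

```text
t: 20.98
eef_pos: [0.5083, -0.1381, 0.2404]
ee_rot: [-3.141, -0.001, 2.914]
force: [-0.3, 0.8, -0.8]
width: 0.0003
t: 21.35
eef_pos: [0.5081, -0.1373, 0.237]
ee_rot: [3.141, 0.001, 2.915]
force: [-0.2, -0.5, 0.1]
width: 0.0009
t: 21.72
eef_pos: [0.5081, -0.1373, 0.2345]
ee_rot: [3.142, -0.0, 2.915]
force: [0.2, -0.0, -0.2]
width: 0.0
```

```bash
python3 -m inch '[[[0,0,-0.005,0,0,0],[0,0,-0.005,0,0,0]]]'; python3 -m inch '[[[0,0,-0.005,0,0,0],[0,0,-0.005,0,0,0]]]'
```

```text
t: 21.98
eef_pos: [0.508, -0.1373, 0.2344]
ee_rot: [-3.142, 0.0, 2.915]
force: [-3.9, 1.8, 10.2]
width: 0.0004
t: 22.22
eef_pos: [0.508, -0.1373, 0.2343]
ee_rot: [-3.141, 0.001, 2.916]
force: [-7.2, 3.4, 20.5]
width: 0.0005
```

```bash
python3 -m inch '[[[0,0,0.2,0,0,0],[-0.05,0.3,0.5,0,0,0],[-0.07,0.7,0.6,0,0,0],[-0.07,1,0.6,0,0,0],[-0.07,1,0.6,0,0,0],[-0.07,1,0.6,0,0,0],[-0.07,1,0.6,0,0,0]]]';  python3 - <<'E'
from ov import *
R={}
for n in("top","scene"):
    im=arm.grab_frame(n); cv2.imwrite(f"pics/{n}8.png",im)
    a=cv2.imread(f"pics/{n}0.png").astype(int); 
    for t in("pliers","jar","dish"):
        r=arm.search_frame(t,n); print(n,t,[int(v) for v in r[0]["box"]] if r else None)
v=cv2.resize(cv2.convertScaleAbs(im[240:400,130:340],alpha=1.8),None,fx=3.7,fy=3.7,interpolation=cv2.INTER_CUBIC);cv2.imwrite("pics/v8.png",v)
E
```

```text
t: 23.1
eef_pos: [0.4938, 0.0625, 0.3522]
ee_rot: [-3.141, -0.001, 2.916]
force: [-0.3, -0.9, -0.6]
width: 0.0002
top pliers [405, 144, 463, 166]
top jar [375, 137, 399, 164]
top dish [293, 96, 352, 153]
scene pliers [230, 362, 304, 404]
scene jar [305, 329, 332, 364]
scene dish [357, 311, 431, 361]
```

View pics/v8.png

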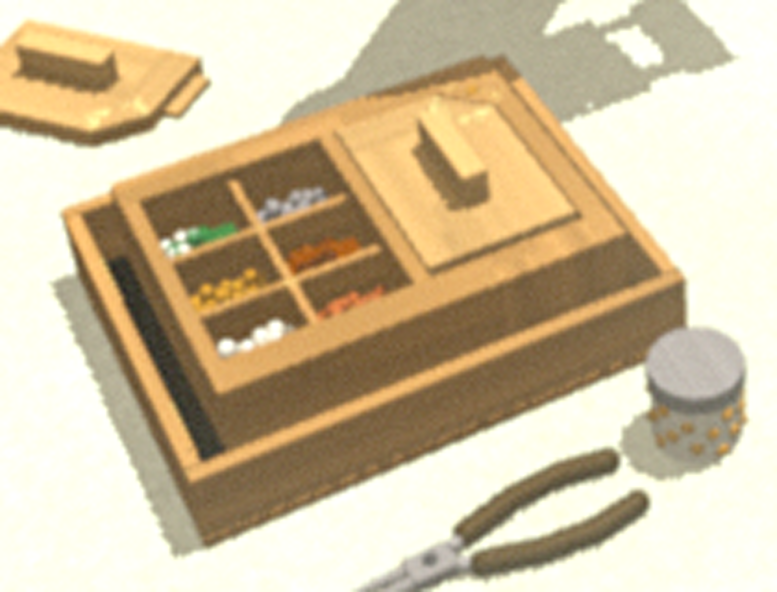

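The lid is flush with the rim and the pliers, jar and dish are where they were; the arm is clear of everything.

```bash
python3 -c "
from station import arm
print(arm.job_done())"
```

```text
the job is handed in; nothing more can be done
None
```

I closed the compartment with the leftmost loose lid and handed the job in at about 23 s of the 72 s allowed; no verdict is reported.

**What I did:**
- I gripped the lid by its bar and turned it about 114° to match the opening.
- I slanted it 0.17 rad and felt both side walls, which showed 3 mm of play as expected, to centre it.
- I slid the tongue under the lip, lowered the free end onto the catch and let go.
- I then pressed the free end past the catch with closed fingertips.

**Last checks:**
- **Flush:** the fingertips met the lid's top at the same height near both ends, about 56.4 mm above the table. The rim is at 56 mm.
- **Lid in place:** the last scene picture shows it flush all round and let go, with the arm clear.
- **Bystanders:** the boxes found for the pliers, jar and dish are within 3 pixels of those at the start.
- **Forces:** the highest force I read was about 22 N, in the final press on the tongue end.

**Disagreements:**
- The two cameras disagreed by 2 to 4 mm on where the lid and tray were. I went by the felt walls rather than either picture for the sideways fit.
- The force read during the push past the catch was only 4.5 N, slightly under the expected 5 to 10 N. I read it only at the end of each step, so the peak may have been missed.
- I did not read the catch joint itself; that the catch holds the lid is judged from the equal heights and the pictures.

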